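# Fetch the eight-well cooling block from behind a tip box

## Robot

A 6-joint arm with a two-finger parallel gripper is mounted at the origin on the work surface. World frame = base frame: x ahead of the robot, y to its left, z up, the work surface at z = 0. Lengths are in m, angles in rad, forces in N, time in s.
With the tool pointing down it reaches from about 0.275 to 0.725 m from the base axis. Payload 5.6 kg.
Tool frame: the origin (TCP) lies midway between the tips of the shut fingers; the grasp point (between the pads) lies 19 mm behind it; z points along the fingers, y is the line along which they close (so a half turn about z gives the same grasp; the last joint's range is limited). The gripper opens to 85 mm and grips with 20 to 120 N. Pads are 22 mm wide; open, the fingers measure 114 mm over their backs; the gripper's body (76 mm by 85 mm) begins 54 mm behind the grasp point. The pads swing forward as they close: fully open they stand 13 mm farther back than shut.
Start: joints at [-0.895, 0.255, 0.108, 0, -1.424, -0.285], TCP at [0.21, -0.509, 0.231] pointing down, gripper open.
Joint ranges: [-2.95, 2.95], [-1.21, 1.97], [-1.09, 1.5], [-2.87, 1.71], [-2.94, -0.07], [-3.05, 3.05]. Speed limits (rad/s): [2.57, 2.57, 3.14, 3.14, 3.14, 3.14].

## Interface

Orientations are given as [roll, pitch, yaw] about the fixed x, y, z axes, in that order (R = Rz(yaw) Ry(pitch) Rx(roll)).
In Python, from workcell import env gives the robot as it stands. The module is installed in compiled form; this text tells all that it offers.
- The arm moves only by the tool step_arm, never from a script. Its argument "increments" is a list that holds one entry, the list of rows, each a list of 4 numbers: the shift along the tool's x, y, z in units of 0.25 m (1.0 is 0.25 m), then the turn about the tool's z in units of 90 degrees (1.0 is 90 degrees). In form: [[[x, y, z, yaw], ...]]. A call has 1 to 5 rows; each row is the pose to reach, as a shift and turn from the pose commanded when the call began, along the tool's axes at that moment; what a row does not reach only later rows make up. A row lasts 1/8 s, in which the tool goes at most 62.5 mm and 10.7 degrees, less where a joint would pass 70% of its speed; a pose out of reach is approached as far as the arm can. A call with a number of a shift or a turn outside -1 to 1 is refused whole. A call with a gripper value outside its range is refused whole. "hand" is the opening in per cent of the stroke, from 0 (shut) to 100 (fully open), set as the call begins (left out, the last holds). The fingers move at their own pace and stop on an object; "newtons" is the grip in N (left out, the last holds). Time passes only in rows, so rows that repeat a pose let the fingers close. It gives the time, the measured TCP pose, the force, the opening and the grip force at its end, in the units of the state.
- env.get_state(): the state, without advancing time (a new reading comes with each control period).
- env.camera(name): name is "scene" or "top" or "wrist"; returns the picture (384x512x3 uint8, red, green, blue); there is no depth.
- env.camera_params(name): a dict with "fx", "fy", "cx", "cy" (pixels), "dist" ([k1, k2, p1, p2, k3] as OpenCV has them; the pictures are not rectified), "rvec" (rotation vector, rad) and "tvec" (3), from world to camera coordinates, as OpenCV has them; the wrist camera has in their place "tool_from_camera" (4x4, takes a point from camera to tool coordinates, whose origin is the TCP and whose axes are the flange's). Camera axes: x right, y down, z forward; pixel columns grow to the right and rows downward; lengths in m; the calibration is good to about 2 mm. A picture is of the moment at which its call begins: read the wrist's pose just before it. camera_params takes no time and is no camera call.
- env.hand_in(): hands the job in; it is judged then, once.
Trained networks look in the newest picture that a camera, given by its name, has taken for a name from the list of things; names that differ only in an ending like _2 or _b are one class to them, and where a whole thing is asked for, a point or a joint stands for the part that bears it (a point fixed in the world has none). Each returns a list of dicts, best first, with "score" (0 to 1); they miss things now and then, are a little off and sometimes report something else, mostly with a low value. They report only what shows in the picture. A call takes as long as a camera call. They do not tell look-alikes from the thing itself.
- env.boxes_of(label, camera): "rect" ([left, top, right, bottom] in pixels, round what is visible of it).
- env.pinpoint(label, camera): "location" ([row, column] in pixels: a listed point, or the origin of a listed thing).
The state is a dict: "time": time; "joint_pos": joint angles; "dq": joint speeds; "joint_torque": joint torques, N m; "eef_pos": TCP position; "eef_rot": TCP orientation; "ft_force": force on the tool from outside, world axes, zero at the start; "wrist_torque": the same for the moment, N m; "gripper_width": finger opening in m; "finger_force": force on a finger pad.
Only numpy, scipy, OpenCV 4.12 (cv2) and the standard library are available. Lean on these libraries where they do the work, as an engineer would, in place of code of your own. Each camera call takes 0.05 s, during which the arm holds its last target. There are 200 camera calls.

## Task

The long eight-well cooling block stands at the back of one of the two grey trays, shut in by the pipette tip box in front of it. Lift that tip box by its handle and set it upright on the bare bench, off the tray; then move the long block to the middle of the mixer's flat platform, its length along the platform's length, and finally put the tip box back square on its outlined place on the same tray. Set things down gently rather than dropping them, and leave the other tray's tip box and its short block where they are.

Things in the scene. Friction and masses are not known exactly. Their poses are not given: they have to be found in the camera images.
- tipbox_grip (a point): Handle of the tip box in front of the long block. Box: white, dark grey lid, 60 (x) x 110 (y) x 55 mm high, 0.25 kg; an upright slab handle 14 thick (x), 70 long (y) rises 35 mm from the lid's middle. The point lies in the handle on the box's centre line, 22 mm above the lid, 77 mm above the underside. z up. Its twin is on the other tray; this one has the long block about 8 mm behind it.
- block_center (a point): Centre (half-way up) of the long aluminium cooling block with a row of eight dark wells in its top: 36 (x) x 110 (y) x 45 mm high, 0.3 kg. It stands on the tray's floor about 8 mm behind the tip box, too close for a finger; 40 mm are free between its rear face and the tray's rear lip. y along its length, z up.
- seat (a point): Centre of the white-outlined place of the tip box, on the floor (8 mm above the bench) of the fixed grey tray with the long block. Tray 160 x 160 mm, lips 18 mm above the bench at sides and rear, open in front; its middle is 40 mm behind the seat. x to the rear, y along the box's length, z up. The bench in front of the trays (x 0.40 to 0.49, y -0.20 to 0.20) is clear for the box.
- platform (a point): Centre of the top face of the mixer's dark grey platform, 90 (x) x 130 (y) mm, 60 mm above the bench. The mixer is a fixed white box 125 x 130 mm, left or right of the trays and nearer the robot; a round white mini centrifuge, 92 mm high, stands on the opposite side. y: the platform's long direction, z up.
- tipbox2_grip (a point): Bystander, not to be disturbed: the same point on the handle of the identical tip box on the other tray.
- block2_center (a point): Bystander, not to be disturbed: centre of the short aluminium block (36 x 60 x 45 mm, four wells) behind the other tip box.
Mind the look-alikes: they are no part of the job. Leave any red or yellow look-alike of the part that bears tipbox_grip alone. Leave any brown look-alike of the part that bears platform alone.

How it is judged:
On the way, in this order (a step that is already met when the one before it is completed fails the run):
1. the tip box stands upright on the bare bench, off the tray (horizontal distance between tipbox_grip and seat above 0.065 m and height (world z) of tipbox_grip between 0.072 and 0.081 m and angle between tipbox_grip's own z axis and vertical below 0.1 rad), for 0.2 s.
2. the long block stands in the middle of the mixer's platform, along it, with the tip box still off its place (horizontal distance between block_center and platform below 0.016 m and angle between the y axis of block_center and the y axis of platform, either way round below 0.21 rad and z of block_center in the frame of platform between 0.018 and 0.027 m and angle between block_center's own z axis and vertical below 0.1 rad and horizontal distance between tipbox_grip and seat above 0.065 m), for 0.2 s.
At the end, for the whole second after the job is handed in: The long block stands upright on the mixer's platform, its centre within 16 mm of the platform's centre and its length within 12 degrees of the platform's; the tip box stands upright on the tray's floor, within 16 mm and 12 degrees of its outlined place; both released (horizontal distance between block_center and platform below 0.016 m and angle between the y axis of block_center and the y axis of platform, either way round below 0.21 rad and z of block_center in the frame of platform between 0.018 and 0.027 m and angle between each of block_center, tipbox_grip's own z axis and vertical below 0.1 rad and horizontal distance between tipbox_grip and seat below 0.016 m and angle between the y axis of tipbox_grip and the y axis of seat, either way round below 0.21 rad and z of tipbox_grip in the frame of seat between 0.072 and 0.082 m); the robot touches nothing.
It fails at once if the other tip box is moved by more than 12 mm (distance of tipbox2_grip from where it was at the start of the episode above 0.012 m).
It fails at once if the short block is moved by more than 12 mm (distance of block2_center from where it was at the start of the episode above 0.012 m).
It fails at once if the long block is dropped onto the mixer (over 0.5 m/s within 10 mm of the platform) (horizontal distance between block_center and platform below 0.05 m and z of block_center in the frame of platform between 0.01 and 0.0325 m and linear speed of block above 0.5 m/s).
It fails at once if the tip box is dropped onto the tray (over 0.5 m/s within 10 mm of its floor) (horizontal distance between tipbox_grip and seat below 0.05 m and z of tipbox_grip in the frame of seat below 0.087 m and linear speed of tipbox above 0.5 m/s).
It fails at once if the tip box is dropped onto the bench (over 0.5 m/s within 10 mm of it) (height (world z) of tipbox_grip below 0.087 m and horizontal distance between tipbox_grip and seat above 0.065 m and linear speed of tipbox above 0.5 m/s).
It also fails if it takes over 72 s, if anything falls off the work surface, if the arm or the gripper's body presses on something with over 40 N, if the wrist force passes 120 N, or if a joint passes its speed limit or range.

## Working session

There is one attempt and no reset: what is moved stays moved. The work goes in short steps, Python scripts to look and compute and a tool call to move; the robot and the scene stay as the last step left them, time stands still between calls to the robot, and variables do not carry over. Pictures are saved under pics/ and viewed, at most 10 in all, crops included, and the job is handed in when it is done.

Besides the shell and the picture viewer there is one more tool, called as name(argument=value, ...), one argument or row to a line, values as JSON. step_arm: Moves the arm, as the interface text tells. Shifts and turns lie within -1 to 1; 1 stands for 0.25 m of shift or 90 degrees of turn. Its arguments: {"type":"object","properties":{"increments":{"type":"array","items":{"type":"array","items":{"type":"array","items":{"type":"number","minimum":-1,"maximum":1}}}},"hand":{"type":"number"},"newtons":{"type":"number"}},"required":["increments"]}

```bash
mkdir -p pics
cat > h.py <<'E'
import numpy as np, cv2
from workcell import env
def ray(cam,rc,z):
    p=env.camera_params(cam)
    K=np.array([[p['fx'],0,p['cx']],[0,p['fy'],p['cy']],[0,0,1.]])
    n=cv2.undistortPoints(np.array([[[rc[1],rc[0]]]],float),K,np.array(p['dist']))[0,0]
    d=np.array([n[0],n[1],1.])
    if cam=='wrist':
        from scipy.spatial.transform import Rotation as R
        s=env.get_state(); T=np.array(p['tool_from_camera'])
        Rt=R.from_euler('xyz',s['eef_rot']).as_matrix()
        o=Rt@T[:3,3]+s['eef_pos']; d=Rt@T[:3,:3]@d
    else:
        Rm=cv2.Rodrigues(np.array(p['rvec'],float))[0]
        o=-Rm.T@np.array(p['tvec'],float).ravel(); d=Rm.T@d
    return o+d*(z-o[2])/d[2]
def save(cam,name):
    im=env.camera(cam); cv2.imwrite(f'pics/{name}.png',im[:,:,::-1]); return im
Z=dict(tipbox_grip=.085,block_center=.0305,seat=.008,platform=.06)
E
python3 - <<'E'
from h import *
print(env.get_state())
a=save('top','top0');b=save('scene','sc0')
for c in('top','scene'):
  for l,z in Z.items():
    for r in env.pinpoint(l,c): print(c,l,np.round(r['score'],2),np.round(r['location']),ray(c,r['location'],z).round(3))
E
```

```text
{'time': 0.0, 'joint_pos': array([-8.95410495e-01,  2.55742873e-01,  1.06998060e-01, -4.78953575e-04,
       -1.42388437e+00, -2.84610823e-01]), 'dq': array([ 1.42879065e-04,  7.31449990e-05, -5.96095739e-04, -5.60272592e-04,
       -9.42208899e-05,  3.52642401e-04]), 'joint_torque': array([ 1.28838605e-03, -3.86634529e+01,  2.37935686e+01,  5.36494777e+00,
       -6.12204123e-03, -9.09373398e-06]), 'eef_pos': array([ 0.20937102, -0.50805519,  0.23039476]), 'eef_rot': array([ 3.13970052e+00, -6.00319473e-05, -2.75088813e+00]), 'ft_force': array([-0.7380562 , -0.51325292, -0.02085885]), 'wrist_torque': array([0.01058417, 0.03536117, 0.00833793]), 'finger_force': 0.0, 'gripper_width': 0.0853183550970144}
top tipbox_grip 0.95 [122. 257.] [0.806 0.077 0.085]
top tipbox_grip 0.94 [195. 246.] [0.586 0.11  0.085]
top tipbox_grip 0.83 [248. 226.] [0.431 0.166 0.085]
top block_center 0.6 [177. 246.] [0.649 0.111 0.03 ]
top seat 0.62 [196. 246.] [0.594 0.111 0.008]
top platform 0.7 [254. 169.] [0.413 0.336 0.06 ]
scene tipbox_grip 0.88 [192. 252.] [0.601 0.112 0.085]
scene tipbox_grip 0.58 [220. 301.] [0.818 0.09  0.085]
scene block_center 0.57 [213. 263.] [0.661 0.099 0.03 ]
scene seat 0.87 [209. 250.] [0.594 0.108 0.008]
scene platform 0.57 [155. 249.] [0.407 0.338 0.06 ]
scene platform 0.56 [134. 280.] [0.399 0.565 0.06 ]
```

View pics/top0.png

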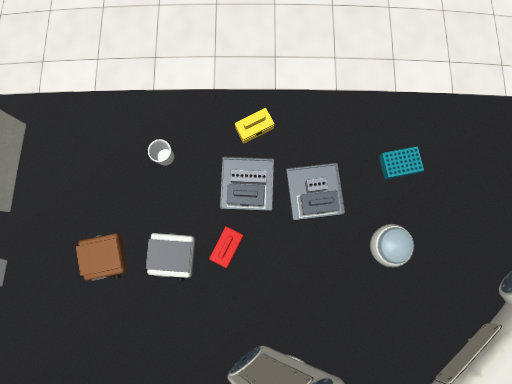

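View pics/sc0.png

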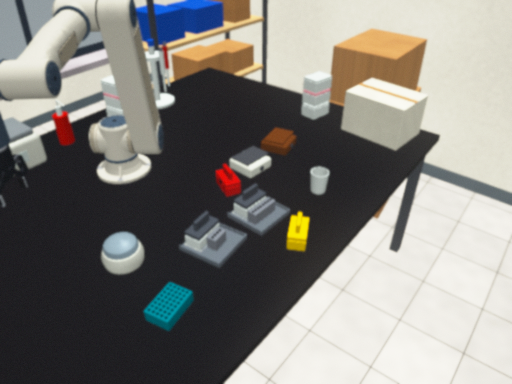

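The top view shows the long-block tray at about (247,184) with its eight wells at (248,176) and the box handle at (246,195). The mixer is at (171,255), the red look-alike at (227,247) and the yellow one at (255,125). The scene view agrees, with the brown mixer look-alike beyond. Next I'll swing the wrist over the tray.

step_arm(
  increments=[
    [[-0.78, 0.54, -0.32, -0.59], [-0.78, 0.54, -0.32, -0.59], [-0.78, 0.54, -0.32, -0.59], [-0.78, 0.54, -0.32, -0.59], [-0.78, 0.54, -0.32, -0.59]],
  ],
  hand=100,
)

```text
time: 1.12
eef_pos: [0.3408, -0.307, 0.3133]
eef_rot: [-3.137, -0.001, -1.812]
ft_force: [-0.2, -0.2, -0.7]
gripper_width: 0.0855
finger_force: 0.0
```

step_arm(
  increments=[
    [[-0.95, -0.17, -0.08, -0.16], [-0.95, -0.17, -0.08, -0.16], [-0.95, -0.17, -0.08, -0.16], [-0.95, -0.17, -0.08, -0.16], [-0.95, -0.17, -0.08, -0.16]],
  ],
)

```text
time: 1.75
eef_pos: [0.4402, -0.0872, 0.3311]
eef_rot: [3.142, 0.001, -1.568]
ft_force: [0.2, -0.6, -0.6]
gripper_width: 0.0851
finger_force: 0.0
```

Run:
```python
from h import *
s=env.get_state();print(s['time'],s['eef_pos'],s['eef_rot'],s['joint_pos'].round(2))
print(np.round(env.camera_params('wrist')['tool_from_camera'],3),env.camera_params('wrist')['fx'])
```

```text
1.75 [ 0.44015673 -0.08721561  0.33112782] [ 3.14155730e+00  5.32649081e-04 -1.56769916e+00] [ 0.16  0.04  0.1  -0.   -1.63 -0.15]
[[-0.    -0.949 -0.316  0.081]
 [ 1.     0.    -0.001 -0.   ]
 [ 0.001 -0.316  0.949 -0.143]
 [ 0.     0.     0.     1.   ]] 286.39384472707127
```

step_arm(
  increments=[
    [[-0.52, -0.64, 0, 0], [-0.52, -0.64, 0, 0], [-0.52, -0.64, 0, 0], [-0.52, -0.64, 0, 0], [-0.52, -0.64, 0, 0]],
  ],
)

```text
time: 2.38
eef_pos: [0.6, 0.0397, 0.3298]
eef_rot: [3.139, -0.001, -1.572]
ft_force: [-0.2, -0.9, 0.7]
gripper_width: 0.0853
finger_force: 0.0
```

Run:
```python
from h import *
s=env.get_state();print(s['time'],s['eef_pos'],s['eef_rot'])
save('wrist','w1')
for l,z in Z.items():
    for r in env.pinpoint(l,'wrist'): print(l,np.round(r['score'],2),np.round(r['location']),ray('wrist',r['location'],z).round(3))
```

```text
2.375 [0.59996514 0.03974196 0.32976269] [ 3.13927662e+00 -7.10387051e-04 -1.57232064e+00]
tipbox_grip 0.69 [239. 360.] [0.444 0.163 0.085]
tipbox_grip 0.67 [188. 110.] [0.815 0.08  0.085]
tipbox_grip 0.6 [205. 266.] [0.589 0.108 0.085]
block_center 0.84 [189. 227.] [0.65 0.1  0.03]
platform 0.61 [316. 364.] [0.408 0.336 0.06 ]
```

View pics/w1.png

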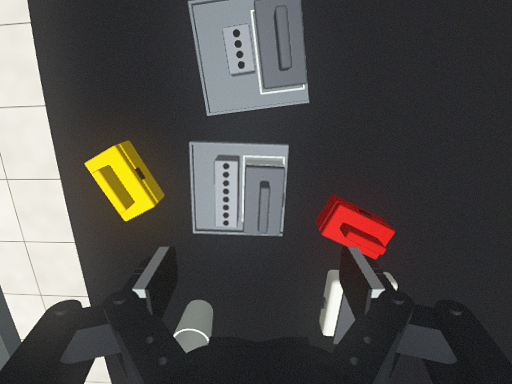

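The wrist view shows the long block at about (227,190) with eight wells, the box handle at about (264,206), the white outline corner at about (284,157) and the tray corners near (191,142), (288,145), (283,236) and (192,234). I'll measure the directions from these features.

Run:
```python
from h import *
im=cv2.imread('pics/w1.png')
cv2.imwrite('pics/w1c.png',cv2.resize(im[135:245,180:300],None,fx=5,fy=5,interpolation=cv2.INTER_CUBIC))
for n,(r,c),z in [('t',(142,191),.018),('t',(145,288),.018),('t',(236,283),.0),('t',(234,192),.018)]: print(n,ray('wrist',(r,c),z).round(4))
g=cv2.cvtColor(im,cv2.COLOR_BGR2GRAY)[150:230,215:239]
n,_,st,ce=cv2.connectedComponentsWithStats((g<60).astype('uint8'))
w=np.array([ray('wrist',(ce[i][1]+150,ce[i][0]+215),.0530)for i in range(1,n) if 8<st[i][4]<60])
print(len(w),w.round(4),w.mean(0),np.degrees(np.arctan2(*(w[-1]-w[0])[:2])))
```

```text
t [0.7069 0.0257 0.018 ]
t [0.5519 0.0311 0.018 ]
t [0.5543 0.2019 0.    ]
t [0.7177 0.1886 0.018 ]
6 [[0.6488 0.0563 0.053 ]
 [0.6495 0.0702 0.053 ]
 [0.6507 0.1104 0.053 ]
 [0.6514 0.1232 0.053 ]
 [0.652  0.1368 0.053 ]
 [0.6525 0.1502 0.053 ]] [0.6508067  0.10786474 0.053     ] 2.3054659506972794
```

View pics/w1c.png

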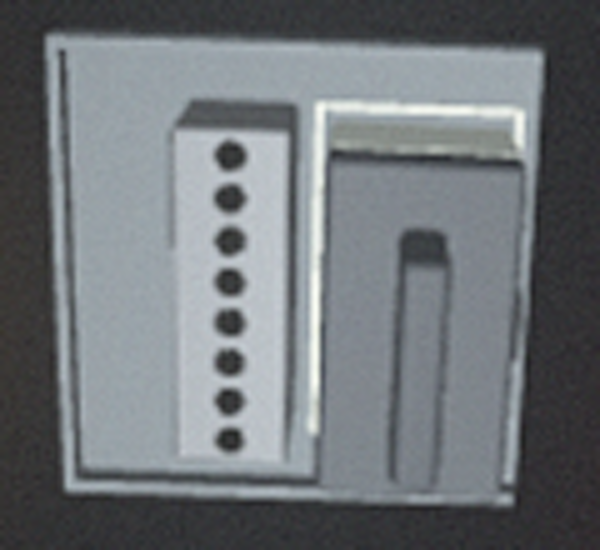

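The crop shows the handle top running from (425,264) to (412,484), lid corners at (330,152) and (525,160), and outline corners at (315,103) and (524,108). The box sits inside its outline.

Run:
```python
from h import *
f=lambda n,c,r,z:print(n,ray('wrist',(135+(r-2)/5,180+(c-2)/5),z).round(4))
f('h',425,264,.098);f('h',412,484,.098)
f('lid rear',330,152,.063);f('lid front',525,160,.063);f('lid rear left',320,487,.063)
f('seat rear',319,106,.008);f('seat front',521,111,.008);f('seat line',312,435,.008)
f('tray',48,37,.018);f('tray',543,52,.018);f('tray',68,490,.018);f('tray',515,500,.018)
```

```text
h [0.5906 0.0768 0.098 ]
h [0.5941 0.1439 0.098 ]
lid rear [0.618  0.0532 0.063 ]
lid front [0.5606 0.0557 0.063 ]
lid rear left [0.623  0.1623 0.063 ]
seat rear [0.624  0.0504 0.008 ]
seat front [0.5573 0.0522 0.008 ]
seat line [0.6288 0.1691 0.008 ]
tray [0.7098 0.0257 0.018 ]
tray [0.5516 0.0311 0.018 ]
tray [0.7153 0.1859 0.018 ]
tray [0.5567 0.1899 0.018 ]
```

step_arm(
  increments=[
    [[-0.28, 0.032, 0.6, 0.025], [-0.28, 0.032, 0.6, 0.025], [-0.28, 0.032, 0.6, 0.025], [-0.28, 0.032, 0.6, 0.025], [-0.28, 0.032, 0.6, 0.025]],
  ],
)

```text
time: 3.25
eef_pos: [0.5924, 0.1089, 0.1837]
eef_rot: [-3.138, 0.0, -1.612]
ft_force: [-0.3, 0.1, 0.0]
gripper_width: 0.0855
finger_force: 0.0
```

step_arm(
  increments=[
    [[0, 0, 0.05, 0], [0, 0, 0.1, 0], [0, 0, 0.15, 0], [0, 0, 0.15, 0], [0, 0, 0.15, 0]],
  ],
  newtons=40,
)

```text
time: 3.88
eef_pos: [0.5917, 0.1095, 0.144]
eef_rot: [-3.141, -0.0, -1.612]
ft_force: [-0.4, -0.3, 1.0]
gripper_width: 0.0856
finger_force: 0.0
```

Run:
```python
from h import *
s=env.get_state();print(s['time'],s['eef_pos'],s['eef_rot'])
save('wrist','w2')
for l,z in Z.items():
    for r in env.pinpoint(l,'wrist'): print(l,np.round(r['score'],2),np.round(r['location']),ray('wrist',r['location'],z).round(3))
```

```text
3.875 [0.59167202 0.10952906 0.14398677] [-3.14119380e+00 -1.78286493e-04 -1.61186995e+00]
tipbox_grip 0.91 [261. 441.] [0.442 0.163 0.085]
tipbox_grip 0.85 [212. 259.] [0.592 0.113 0.085]
block_center 0.97 [183. 195.] [0.651 0.103 0.03 ]
seat 0.46 [383. 426.] [0.368 0.414 0.008]
platform 0.9 [383. 429.] [0.405 0.343 0.06 ]
```

View pics/w2.png

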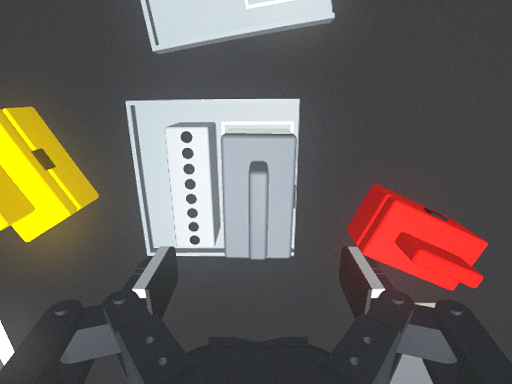

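The handle (258,210) is centred between the fingers, and the red box is clear of them. Now I'll descend, grip and lift.

step_arm(
  increments=[
    [[0, 0, 0.08, 0], [0, 0, 0.16, 0], [0, 0, 0.24, 0], [0, 0, 0.3, 0], [0, 0, 0.3, 0]],
  ],
)

```text
time: 4.75
eef_pos: [0.5908, 0.1093, 0.0678]
eef_rot: [3.14, -0.001, -1.612]
ft_force: [0.4, 0.7, 0.4]
gripper_width: 0.0854
finger_force: 0.0
```

step_arm(
  increments=[
    [[0, 0, 0, 0], [0, 0, 0, 0], [0, 0, 0, 0], [0, 0, 0, 0], [0, 0, 0, 0]],
  ],
  hand=0,
  newtons=50,
)

```text
time: 5.38
eef_pos: [0.5917, 0.1096, 0.0691]
eef_rot: [-3.141, 0.0, -1.612]
ft_force: [-0.1, 0.1, 1.1]
gripper_width: 0.0134
finger_force: 52.0
```

step_arm(
  increments=[
    [[0, 0, 0, 0], [0, 0, -0.05, 0], [0, 0, -0.1, 0], [0, 0, -0.2, 0], [0, 0, -0.3, 0]],
  ],
)

```text
time: 6.0
eef_pos: [0.5913, 0.1095, 0.145]
eef_rot: [3.141, -0.0, -1.612]
ft_force: [-0.9, -0.4, -2.0]
gripper_width: 0.0134
finger_force: 51.4
```

step_arm(
  increments=[
    [[0.06, 0.1, 0, 0], [0.15, 0.24, 0, 0], [0.24, 0.38, 0, 0], [0.33, 0.52, 0, 0], [0.364, 0.574, 0, 0]],
  ],
)

```text
time: 6.62
eef_pos: [0.4425, 0.0236, 0.1446]
eef_rot: [-3.141, 0.001, -1.612]
ft_force: [0.4, 0.1, -2.4]
gripper_width: 0.013
finger_force: 51.5
```

step_arm(
  increments=[
    [[0, 0, 0.06, 0], [0, 0, 0.14, 0], [0, 0, 0.22, 0], [0, 0, 0.28, 0], [0, 0, 0.3, 0]],
  ],
)

```text
time: 7.25
eef_pos: [0.4443, 0.0246, 0.0684]
eef_rot: [3.141, -0.0, -1.612]
ft_force: [1.2, 0.1, -3.0]
gripper_width: 0.0135
finger_force: 51.4
```

step_arm(
  increments=[
    [[0, 0, 0.01, 0], [0, 0, 0.02, 0], [0, 0, 0.03, 0], [0, 0, 0.036, 0], [0, 0, 0.036, 0]],
  ],
)

```text
time: 7.88
eef_pos: [0.4447, 0.0246, 0.0611]
eef_rot: [-3.14, 0.0, -1.611]
ft_force: [-3.1, 1.7, 7.5]
gripper_width: 0.0133
finger_force: 53.0
```

Contact is felt, at about 10 N. I'll release, rise, then go over the block.

step_arm(
  increments=[
    [[0, 0, 0, 0], [0, 0, 0, 0], [0, 0, 0, 0], [0, 0, 0, 0], [0, 0, 0, 0]],
  ],
  hand=100,
)

```text
time: 8.5
eef_pos: [0.4443, 0.0245, 0.0598]
eef_rot: [3.142, -0.0, -1.612]
ft_force: [-0.2, 1.2, -0.3]
gripper_width: 0.0855
finger_force: 0.0
```

step_arm(
  increments=[
    [[0, 0, -0.1, 0], [0, 0, -0.2, 0], [0, 0, -0.4, 0], [0, 0, -0.6, 0], [0, 0, -0.6, 0]],
  ],
)

```text
time: 9.12
eef_pos: [0.4467, 0.025, 0.2139]
eef_rot: [-3.133, 0.003, -1.612]
ft_force: [0.4, 0.3, -0.3]
gripper_width: 0.0854
finger_force: 0.0
```

step_arm(
  increments=[
    [[-0.3, -0.85, 0, 0], [-0.3, -0.85, 0, 0], [-0.3, -0.85, 0, 0], [-0.3, -0.85, 0, 0], [-0.3, -0.85, 0, 0]],
  ],
)

```text
time: 9.75
eef_pos: [0.6608, 0.0914, 0.2056]
eef_rot: [3.137, -0.001, -1.612]
ft_force: [-0.5, 0.3, -0.5]
gripper_width: 0.0851
finger_force: 0.0
```

Run:
```python
from h import *
s=env.get_state();print(s['time'],s['eef_pos'],s['eef_rot'])
save('wrist','w3')
for l,z in Z.items():
    for r in env.pinpoint(l,'wrist'): print(l,np.round(r['score'],2),np.round(r['location']),ray('wrist',r['location'],z).round(3))
```

```text
9.75 [0.66077559 0.09136179 0.20563837] [ 3.13666836e+00 -1.44387002e-03 -1.61202611e+00]
tipbox_grip 0.81 [244. 460.] [0.444 0.166 0.085]
tipbox_grip 0.79 [108. 482.] [0.448 0.025 0.085]
tipbox_grip 0.61 [182. 102.] [0.812 0.082 0.085]
seat 0.57 [181. 311.] [0.594 0.112 0.008]
```

View pics/w3.png

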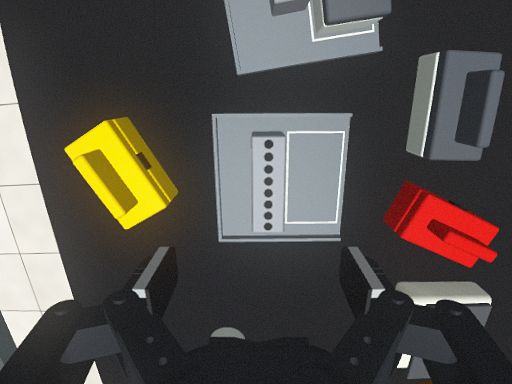

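The box stands upright on the bench at about (460,105). The seat rectangle is fully visible, with corners near (287,132), (345,132), (338,222) and (286,224), and the wells run along x≈268. I'll refine both.

Run:
```python
from h import *
im=cv2.imread('pics/w3.png')
g=cv2.cvtColor(im,cv2.COLOR_BGR2GRAY)
def comps(m,r0,c0):
    n,l,st,ce=cv2.connectedComponentsWithStats(m.astype('uint8')); return n,l,st,ce
n,l,st,ce=comps(g[138:234,258:280]<70,0,0)
w=np.array([ray('wrist',(ce[i][1]+138,ce[i][0]+258),.053)for i in range(1,n) if 25<st[i][4]<120])
w=w[w[:,1].argsort()];print(len(w),w[[0,-1]].round(4),w.mean(0).round(4),np.degrees(np.arctan2(*(w[-1]-w[0])[:2])))
m=(g[125:230,280:350]>205)
n,l,st,ce=comps(m,0,0); i=1+np.argmax(st[1:,4]); r,c=np.nonzero(l==i)
box=cv2.boxPoints(cv2.minAreaRect(np.c_[c,r].astype('float32')));print(st[i])
pts=np.c_[c,r]
cor=[pts[np.argmax(pts@d)] for d in([-1,-1],[1,-1],[1,1],[-1,1])]
P=np.array([ray('wrist',(q[1]+125,q[0]+280),.008)for q in cor]);print(np.array(cor)+[280,125],P.round(4),P.mean(0))
```

```text
4 [[0.6473 0.0567 0.053 ]
 [0.6513 0.1519 0.053 ]] [0.6488 0.0907 0.053 ] 2.3923387192159127
[  5   6  60  93 565]
[[288 131]
 [344 131]
 [336 222]
 [285 223]] [[0.6223 0.0497 0.008 ]
 [0.5553 0.0521 0.008 ]
 [0.5598 0.1706 0.008 ]
 [0.6273 0.1692 0.008 ]] [0.59115831 0.11039118 0.008     ]
```

step_arm(
  increments=[
    [[-0.05, 0.042, 0.15, 0], [-0.05, 0.042, 0.3, 0], [-0.05, 0.042, 0.44, 0], [-0.05, 0.042, 0.44, 0], [-0.05, 0.042, 0.44, 0]],
  ],
  hand=70,
)

```text
time: 10.62
eef_pos: [0.6506, 0.1036, 0.1022]
eef_rot: [-3.138, 0.0, -1.612]
ft_force: [0.5, 0.3, 0.4]
gripper_width: 0.0602
finger_force: 0.0
```

Run:
```python
from h import *
s=env.get_state();print(s['time'],s['eef_pos'],s['eef_rot'],s['gripper_width'])
save('wrist','w4')
for l,z in Z.items():
    for r in env.pinpoint(l,'wrist'): print(l,np.round(r['score'],2),np.round(r['location']),ray('wrist',r['location'],z).round(3))
```

```text
10.625 [0.65056407 0.10362549 0.1022079 ] [-3.13836177e+00  4.48248077e-04 -1.61162812e+00] 0.060239004160574046
tipbox_grip 0.7 [213.  10.] [0.809 0.084 0.085]
block_center 0.91 [200. 261.] [0.649 0.102 0.03 ]
seat 0.77 [198. 323.] [0.594 0.11  0.008]
```

View pics/w4.png

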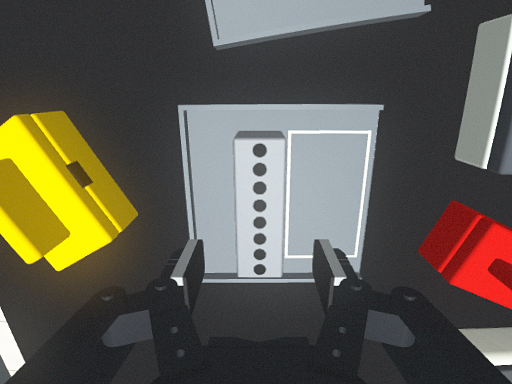

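The block's wells (x≈260) are centred between the fingers, so I'll descend, grip and lift.

step_arm(
  increments=[
    [[0, 0, 0.08, 0], [0, 0, 0.17, 0], [0, 0, 0.26, 0], [0, 0, 0.32, 0], [0, 0, 0.34, 0]],
  ],
)

```text
time: 11.5
eef_pos: [0.6495, 0.1035, 0.0141]
eef_rot: [3.141, -0.0, -1.612]
ft_force: [0.4, -0.4, 0.6]
gripper_width: 0.0596
finger_force: 0.0
```

step_arm(
  increments=[
    [[0, 0, 0, 0], [0, 0, 0, 0], [0, 0, 0, 0], [0, 0, 0, 0], [0, 0, 0, 0]],
  ],
  hand=0,
  newtons=60,
)

```text
time: 12.12
eef_pos: [0.6503, 0.1039, 0.0157]
eef_rot: [-3.14, 0.0, -1.612]
ft_force: [-2.2, 0.5, 5.9]
gripper_width: 0.0353
finger_force: 60.7
```

step_arm(
  increments=[
    [[0, 0, 0, 0], [0, 0, -0.06, 0], [0, 0, -0.15, 0], [0, 0, -0.3, 0], [0, 0, -0.5, 0]],
  ],
)

```text
time: 12.75
eef_pos: [0.6484, 0.1033, 0.1396]
eef_rot: [3.138, -0.001, -1.612]
ft_force: [1.6, 0.4, -2.2]
gripper_width: 0.0352
finger_force: 60.2
```

step_arm(
  increments=[
    [[-0.1, 0.08, -0.1, 0], [-0.24, 0.18, -0.2, 0], [-0.38, 0.3, -0.3, 0], [-0.52, 0.4, -0.3, 0], [-0.66, 0.507, -0.3, 0]],
  ],
)

```text
time: 13.38
eef_pos: [0.5287, 0.2746, 0.2152]
eef_rot: [3.141, 0.0, -1.612]
ft_force: [0.9, 0.3, -2.8]
gripper_width: 0.0351
finger_force: 60.6
```

step_arm(
  increments=[
    [[-0.18, 0.14, -0.05, 0], [-0.34, 0.26, -0.1, 0], [-0.48, 0.37, -0.1, 0], [-0.6, 0.46, -0.1, 0], [-0.66, 0.507, -0.1, 0]],
  ],
)

```text
time: 14.0
eef_pos: [0.4086, 0.4449, 0.2396]
eef_rot: [3.141, -0.001, -1.61]
ft_force: [-0.3, -0.8, -2.1]
gripper_width: 0.0355
finger_force: 60.5
```

Run:
```python
from h import *
s=env.get_state();print(s['time'],s['eef_pos'],s['eef_rot'],s['joint_pos'].round(2))
save('wrist','w5')
for l,z in [('platform',.06),('block_center',.2)]:
    for r in env.pinpoint(l,'wrist'): print(l,np.round(r['score'],2),np.round(r['location']),ray('wrist',r['location'],z).round(3))
```

```text
14.0 [0.40857871 0.44486832 0.23957364] [ 3.14073214e+00 -7.33417148e-04 -1.61040948e+00] [ 1.09  0.36  0.28 -0.   -1.49 -1.13]
platform 0.65 [ 73. 254.] [0.409 0.34  0.06 ]
block_center 0.87 [262. 259.] [0.41  0.478 0.2  ]
```

View pics/w5.png

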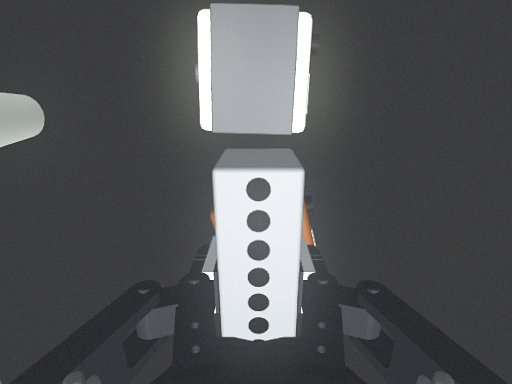

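The platform shows whole at the top, with corners near (211,4), (298,7), (293,134) and (210,132), and the block is held straight below it.

Run:
```python
from h import *
P=np.array([ray('wrist',q,.06)for q in [(4,211),(7,298),(134,293),(132,210)]])
print(P.round(4),P.mean(0))
print(np.degrees([np.arctan2(*(P[b]-P[a])[:2]) for a,b in((0,3),(1,2))]))
s=env.get_state();w=[ray('wrist',q,s['eef_pos'][2]+.0375) for q in((189,258.5),(325,258.5))];print(w, s['eef_pos'])
```

```text
[[0.45   0.2711 0.06  ]
 [0.3635 0.2774 0.06  ]
 [0.3695 0.4037 0.06  ]
 [0.4617 0.3978 0.06  ]] [0.4111701  0.33752558 0.06      ]
[5.29118011 2.72254123]
[array([0.40779009, 0.39687843, 0.27713143]), array([0.41042872, 0.46321832, 0.27713143])] [0.40969604 0.44385289 0.23963143]
```

step_arm(
  increments=[
    [[0.1, -0.004, 0, 0.019], [0.22, -0.009, 0, 0.019], [0.34, -0.014, 0, 0.019], [0.42, -0.017, 0, 0.019], [0.42, -0.017, 0, 0.019]],
  ],
)

```text
time: 14.78
eef_pos: [0.4105, 0.3371, 0.2404]
eef_rot: [-3.141, 0.001, -1.644]
ft_force: [0.7, 0.3, -3.1]
gripper_width: 0.0353
finger_force: 60.5
```

step_arm(
  increments=[
    [[0, 0, 0.12, 0], [0, 0, 0.3, 0], [0, 0, 0.46, 0], [0, 0, 0.56, 0], [0, 0, 0.6, 0]],
  ],
)

```text
time: 15.4
eef_pos: [0.4096, 0.3384, 0.0882]
eef_rot: [3.14, -0.002, -1.642]
ft_force: [0.4, 0.2, -1.5]
gripper_width: 0.0351
finger_force: 60.5
```

Run:
```python
from h import *
s=env.get_state();print(s['time'],s['eef_pos'],s['eef_rot'],s['ft_force'])
```

```text
15.4 [0.40959987 0.33835778 0.08815491] [ 3.14007941e+00 -2.33822560e-03 -1.64184105e+00] [ 0.41717406  0.20786535 -1.4780411 ]
```

step_arm(
  increments=[
    [[0, 0, 0.025, 0], [0, 0, 0.045, 0], [0, 0, 0.06, 0], [0, 0, 0.075, 0], [0, 0, 0.08, 0]],
  ],
)

```text
time: 16.02
eef_pos: [0.4099, 0.3387, 0.0697]
eef_rot: [-3.142, 0.0, -1.642]
ft_force: [-0.0, -1.2, -2.5]
gripper_width: 0.0357
finger_force: 60.5
```

step_arm(
  increments=[
    [[0, 0, 0.002, 0], [0, 0, 0.004, 0], [0, 0, 0.004, 0]],
  ],
)

```text
time: 16.4
eef_pos: [0.41, 0.3387, 0.0688]
eef_rot: [-3.142, 0.0, -1.642]
ft_force: [-0.1, -0.0, -2.9]
gripper_width: 0.0355
finger_force: 60.5
```

step_arm(
  increments=[
    [[0, 0, 0.003, 0], [0, 0, 0.006, 0], [0, 0, 0.009, 0], [0, 0, 0.009, 0]],
  ],
)

```text
time: 16.9
eef_pos: [0.41, 0.3388, 0.0677]
eef_rot: [-3.141, 0.001, -1.642]
ft_force: [-3.6, -2.1, 7.0]
gripper_width: 0.0352
finger_force: 61.7
```

Contact is felt here too. I'll release, rise and check.

step_arm(
  increments=[
    [[0, 0, 0, 0], [0, 0, 0, 0], [0, 0, 0, 0], [0, 0, 0, 0], [0, 0, 0, 0]],
  ],
  hand=70,
)

```text
time: 17.52
eef_pos: [0.41, 0.3387, 0.0665]
eef_rot: [3.142, -0.0, -1.642]
ft_force: [-0.2, -0.1, -1.0]
gripper_width: 0.0597
finger_force: 0.0
```

step_arm(
  increments=[
    [[0, 0, -0.08, 0], [0, 0, -0.2, 0], [0, 0, -0.4, 0], [0, 0, -0.6, 0], [0, 0, -0.6, 0]],
  ],
)

```text
time: 18.15
eef_pos: [0.4117, 0.3404, 0.2212]
eef_rot: [-3.136, 0.007, -1.642]
ft_force: [-0.4, -0.0, -0.0]
gripper_width: 0.0597
finger_force: 0.0
```

Run:
```python
from h import *
s=env.get_state();print(s['time'],s['eef_pos'],s['eef_rot'])
save('wrist','w6')
for l,z in [('platform',.06),('block_center',.0825)]:
    for r in env.pinpoint(l,'wrist'): print(l,np.round(r['score'],2),np.round(r['location']),ray('wrist',r['location'],z).round(3))
```

```text
18.15 [0.4116827  0.34035115 0.22118105] [-3.13581255  0.007216   -1.64154829]
platform 0.76 [325. 275.] [0.402 0.545 0.06 ]
block_center 0.56 [177. 258.] [0.409 0.333 0.083]
```

View pics/w6.png

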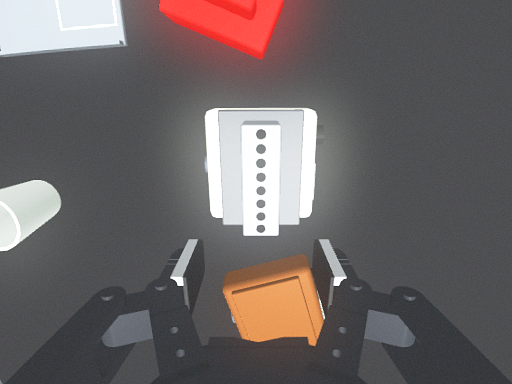

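The block stands on the platform: its top spans (243,124) to (279,236) and the platform spans (220,110) to (299,224). I'll check the offset numerically.

Run:
```python
from h import *
P=np.array([ray('wrist',q,.06)for q in [(110,220),(110,303),(224,299),(224,224)]]);print(P.round(3),P.mean(0).round(4))
B=np.array([ray('wrist',q,.105)for q in [(124,243),(124,279),(236,279),(236,243)]]);print(B.round(3),B.mean(0).round(4))
```

```text
[[0.443 0.267 0.06 ]
 [0.36  0.273 0.06 ]
 [0.367 0.399 0.06 ]
 [0.453 0.393 0.06 ]] [0.4056 0.3329 0.06  ]
[[0.419 0.279 0.105]
 [0.387 0.281 0.105]
 [0.393 0.389 0.105]
 [0.428 0.386 0.105]] [0.4067 0.3339 0.105 ]
```

The block is within 2 mm of the middle. Now back to the tip box.

step_arm(
  increments=[
    [[0.62, -0.112, 0, 0], [0.62, -0.112, 0, 0], [0.62, -0.112, 0, 0], [0.62, -0.112, 0, 0], [0.62, -0.112, 0, 0]],
  ],
  hand=100,
)

```text
time: 18.92
eef_pos: [0.4266, 0.1821, 0.2156]
eef_rot: [3.14, -0.001, -1.642]
ft_force: [0.1, -0.5, -0.4]
gripper_width: 0.0853
finger_force: 0.0
```

step_arm(
  increments=[
    [[0.62, -0.112, 0, -0.019], [0.62, -0.112, 0, -0.019], [0.62, -0.112, 0.1, -0.019], [0.62, -0.112, 0.2, -0.019], [0.62, -0.112, 0.2, -0.019]],
  ],
)

```text
time: 19.55
eef_pos: [0.4426, 0.0256, 0.1646]
eef_rot: [3.137, -0.002, -1.612]
ft_force: [-0.3, -0.3, 0.9]
gripper_width: 0.0853
finger_force: 0.0
```

Run:
```python
from h import *
s=env.get_state();print(s['time'],s['eef_pos'],s['eef_rot'])
save('wrist','w7')
for r in env.pinpoint('tipbox_grip','wrist'): print(np.round(r['score'],2),np.round(r['location']),ray('wrist',r['location'],.077).round(3))
```

```text
19.55 [0.44257627 0.0255623  0.16455155] [ 3.13683154e+00 -1.70092444e-03 -1.61177559e+00]
0.96 [326. 270.] [0.438 0.169 0.077]
0.8 [199. 256.] [0.446 0.029 0.077]
```

step_arm(
  increments=[
    [[0, -0.006, 0.12, 0], [0, -0.006, 0.24, 0], [0, -0.006, 0.34, 0], [0, -0.006, 0.4, 0], [0, -0.006, 0.42, 0]],
  ],
)

```text
time: 20.27
eef_pos: [0.4458, 0.0263, 0.0617]
eef_rot: [-3.141, -0.0, -1.61]
ft_force: [-0.3, 0.3, 0.2]
gripper_width: 0.0855
finger_force: 0.0
```

step_arm(
  increments=[
    [[0, 0, 0, 0], [0, 0, 0, 0], [0, 0, 0, 0], [0, 0, 0, 0], [0, 0, 0, 0]],
  ],
  hand=0,
  newtons=50,
)

```text
time: 20.9
eef_pos: [0.4454, 0.0255, 0.0619]
eef_rot: [-3.141, 0.0, -1.612]
ft_force: [-1.6, 1.0, 2.6]
gripper_width: 0.0131
finger_force: 52.2
```

step_arm(
  increments=[
    [[0, 0, 0, 0], [0, 0, -0.05, 0], [0, 0, -0.12, 0], [0, 0, -0.24, 0], [0, 0, -0.34, 0]],
  ],
)

```text
time: 21.52
eef_pos: [0.4451, 0.0254, 0.1478]
eef_rot: [3.142, 0.0, -1.612]
ft_force: [0.3, -0.0, -2.5]
gripper_width: 0.0135
finger_force: 51.4
```

step_arm(
  increments=[
    [[-0.06, -0.1, 0, 0], [-0.15, -0.24, 0, 0], [-0.24, -0.38, 0, 0], [-0.33, -0.52, 0, 0], [-0.363, -0.572, 0, 0]],
  ],
)

```text
time: 22.15
eef_pos: [0.5931, 0.1112, 0.1457]
eef_rot: [3.14, -0.0, -1.612]
ft_force: [-0.0, -0.4, -1.7]
gripper_width: 0.0132
finger_force: 51.3
```

step_arm(
  increments=[
    [[0, 0, 0.06, 0], [0, 0, 0.14, 0], [0, 0, 0.21, 0], [0, 0, 0.26, 0], [0, 0, 0.28, 0]],
  ],
)

```text
time: 22.78
eef_pos: [0.591, 0.1098, 0.0756]
eef_rot: [3.14, -0.001, -1.612]
ft_force: [-0.7, 0.4, -1.6]
gripper_width: 0.0131
finger_force: 51.2
```

Run:
```python
from h import *
s=env.get_state();print(s['time'],s['eef_pos'],s['eef_rot'],s['ft_force'])
```

```text
22.775 [0.5910133  0.1098079  0.07555948] [ 3.13986658e+00 -6.98347370e-04 -1.61220060e+00] [-0.69258173  0.41179696 -1.58102008]
```

step_arm(
  increments=[
    [[0, 0, 0.01, 0], [0, 0, 0.017, 0], [0, 0, 0.024, 0], [0, 0, 0.028, 0], [0, 0, 0.03, 0]],
  ],
)

```text
time: 23.4
eef_pos: [0.5921, 0.1103, 0.0699]
eef_rot: [-3.141, 0.0, -1.612]
ft_force: [-3.9, -0.5, 5.7]
gripper_width: 0.0128
finger_force: 52.5
```

Contact is felt on the tray floor. I'll release, rise and check.

step_arm(
  increments=[
    [[0, 0, 0, 0], [0, 0, 0, 0], [0, 0, 0, 0], [0, 0, 0, 0], [0, 0, 0, 0]],
  ],
  hand=100,
)

```text
time: 24.02
eef_pos: [0.592, 0.1103, 0.069]
eef_rot: [-3.142, 0.0, -1.612]
ft_force: [0.2, -0.9, 0.3]
gripper_width: 0.0855
finger_force: 0.0
```

step_arm(
  increments=[
    [[0, 0, -0.1, 0], [0, 0, -0.2, 0], [0, 0, -0.4, 0], [0, 0, -0.6, 0], [0, 0, -0.7, 0]],
  ],
)

```text
time: 24.65
eef_pos: [0.5928, 0.1103, 0.2476]
eef_rot: [-3.137, 0.001, -1.612]
ft_force: [0.6, 0.7, -0.4]
gripper_width: 0.085
finger_force: 0.0
```

step_arm(
  increments=[
    [[0.1, 0, 0, 0], [0.2, 0, 0, 0], [0.2, 0, 0, 0], [0.2, 0, 0, 0]],
  ],
)

```text
time: 25.15
eef_pos: [0.5899, 0.0606, 0.2439]
eef_rot: [3.141, 0.0, -1.612]
ft_force: [-0.1, -0.0, 0.1]
gripper_width: 0.0858
finger_force: 0.0
```

Run:
```python
from h import *
s=env.get_state();print(s['time'],s['eef_pos'],s['eef_rot'],s['ft_force'])
im=save('wrist','w8')
for l,z in [('tipbox_grip',.085),('seat',.008),('platform',.06),('block_center',.0825)]:
    for r in env.pinpoint(l,'wrist'): print(l,np.round(r['score'],2),np.round(r['location']),ray('wrist',r['location'],z).round(3))
```

```text
25.15 [0.58986328 0.06059593 0.24393289] [ 3.14147541e+00  2.01002097e-04 -1.61211586e+00] [-0.05356867 -0.00333001  0.05892883]
tipbox_grip 0.74 [252. 382.] [0.444 0.163 0.085]
tipbox_grip 0.71 [217. 260.] [0.59  0.111 0.085]
tipbox_grip 0.69 [204.  66.] [0.814 0.087 0.085]
block_center 0.97 [354. 392.] [0.409 0.334 0.083]
```

View pics/w8.png

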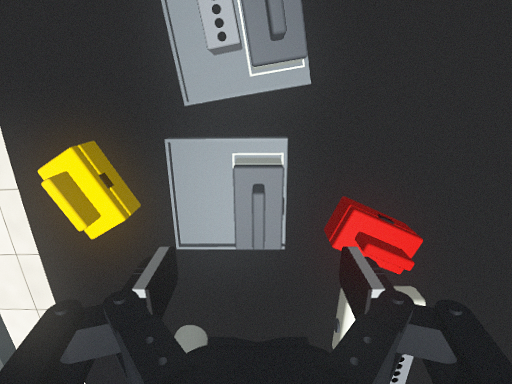

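The box stands in its outline, with its handle at about (259,217) and squared to the tray. The long block is on the mixer at about (400,365), and everything is released.

```bash
python3 -c "
from workcell import env
print(env.hand_in())"
```

```text
the job is handed in; nothing more can be done
None
```

The job is handed in, with no verdict returned: at my last look the long block was on the mixer's platform about 2 mm from its middle, and the tip box stood back in its outline on the tray.

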